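Sweep the counted tablets into the trough of the counting tray

ROBOT

A 6-joint arm with a two-finger parallel gripper is mounted at the origin on a cart in front of the work surface, level with it; the furniture and walls round the work are solid. World frame = base frame: x ahead of the robot, y to its left, z up, the work surface at z = 0. Lengths are in mm, angles in degrees, forces in N, time in s.
With the tool pointing down it reaches from about 300 to 850 mm from the base axis. Payload 4.2 kg.
Tool frame: the origin (TCP) lies midway between the tips of the shut fingers; the grasp point (between the pads) lies 19 mm behind it (env.hold_point_z is the z of the grasp point in the tool frame, in mm); z points along the fingers, y is the direction in which the jaws open and shut (so a half turn about z gives the same grasp; the last joint's range is limited). The gripper opens to 91 mm and grips with 3 to 60 N. Pads are 32 mm wide; open, the fingers measure 118 mm over their backs; the gripper's body (76 mm by 178 mm) begins 60 mm behind the grasp point.
Start: joints at [-67.208, 18.312, 89.639, -0, 72.044, -1.146], TCP at [233.312, -525.556, 213.976] pointing down, gripper open.
Joint ranges: [-177.97, 177.97], [-48.28, 115.42], [12.27, 149.76], [-77.06, 257.06], [2.81, 150.46], [-146.56, 146.56]. Speed limits (degrees/s): [147.25, 147.25, 180, 180, 180, 180].

INTERFACE

Orientations are given as [roll, pitch, yaw] about the fixed x, y, z axes, in that order (R = Rz(yaw) Ry(pitch) Rx(roll)).
In Python, from workcell import env, grab_frame, camera_params, spotter gives the robot as it stands. The module is installed in compiled form; this text tells all that it offers.
- The arm moves only by the shell command python3 -m jog 'ROWS' [FORCE]. ROWS is text: rows parted by semicolons, each of 7 numbers parted by spaces: the turn, a rotation vector about the world's x, y, z in units of 5 degrees (1.0 is 5 degrees), then the shift along the world's x, y, z in units of 25 mm (1.0 is 25 mm), then the opening, from 0 (shut) to 1 (fully open). A call has 1 to 5 rows; each row is the pose to reach, as a shift and turn from the pose commanded when the call began; what a row does not reach only later rows make up. A row lasts 1/8 s, in which the tool goes at most 62.5 mm and 10.7 degrees, less where a joint would pass 70% of its speed; a pose out of reach is approached as far as the arm can. A call with a gripper value outside its range is refused whole. The fingers move at their own pace and stop on an object; FORCE is the grip in N (left out, the last holds). Time passes only in rows, so rows that repeat a pose let the fingers close. It gives the time, the measured TCP pose, the force and the opening at its end, in the units of the state.
- env.state(): the state, without advancing time (a new reading comes with each control period).
- grab_frame(name): name is "scene" or "top" or "wrist"; returns the picture (420x560x3 uint8, red, green, blue); there is no depth.
- camera_params(name): a dict with "K" (3x3 intrinsics, pixels), "dist" ([k1, k2, p1, p2, k3] as OpenCV has them; the pictures are not rectified), "rvec" (rotation vector, rad) and "tvec" (3), from world to camera coordinates, as OpenCV has them. Camera axes: x right, y down, z forward; pixel columns grow to the right and rows downward; lengths in mm; the calibration is good to about 2 mm. A picture is of the moment at which its call begins: read the wrist's pose just before it. camera_params takes no time and is no camera call; for the wrist camera it gives the pose at the moment of the call.
- env.job_done(): hands the job in, once; it reports no verdict.
Trained networks look in the newest picture that a camera, given by its name, has taken for a name from the list of things; names that differ only in an ending like _2 or _b are one class to them, and where a whole thing is asked for, a point or a joint stands for the part that bears it (a point fixed in the world has none). Each returns a list of dicts, best first, with "conf" (0 to 1); they miss things now and then, are a little off and sometimes report something else, mostly with a low value. They report only what shows in the picture. A call takes as long as a camera call.
- spotter.look_for(query, camera): "box" ([left, top, width, height] in pixels, round what is visible of it).
- spotter.trace(query, camera): "region" (420x560 bool, what is visible of it) and "box" ([left, top, width, height] in pixels, round what is visible of it).
The state is a dict: "time_s": time; "qpos": joint angles; "qvel": joint speeds; "effort": joint torques, N m; "ee_pos": TCP position; "ee_rot": TCP orientation; "force": force on the tool from outside, world axes, zero at the start; "torque": the same for the moment, N m; "gripper_width": finger opening in mm.
Only numpy, scipy, OpenCV 4.12 (cv2) and the standard library are available. Lean on these libraries where they do the work, as an engineer would, in place of code of your own. Each camera call takes 0.05 s, during which the arm holds its last target. There are 200 camera calls.

TASK

Sweep the three orange tablets along the deck of the blue counting tray with the closed fingers, over the deck's open right-hand edge, so that all three end up in the trough. Only push them: do not pick up any tablet. Leave the white tablet lying where it is on the deck, and do not disturb the vial, the oximeter or the blister pack beside the tray.

Things in the scene. Friction and masses are not known exactly. Their poses are not given: they have to be found in the camera images.
- tray: Blue tablet-counting tray, fixed to the table: 218 mm along its x, 244 mm along its y, 37 mm high. Origin on the table under the centre of the deck; x away from the robot, y to the robot's left (turned by up to 0.3 rad), z up. A rim 6 mm thick and 7 mm higher than the deck bounds the deck's near, far and left sides. The thin dark lines on the deck are flat print.
- deck (a point): Centre of the deck's flat top, 30 mm above the table; axes as the tray's. The deck covers x -103..103 mm, y -90..90 mm from here. Its right side (y = -90 mm) is open, without a lip: there it drops 24 mm into the trough.
- trough (a point): Centre of the trough's floor. The trough runs along the whole right side of the deck: 206 mm long along the tray's x, 52 mm wide (tray y -142..-90 mm), floor 6 mm above the table, 24 mm below the deck. Outer wall 37 mm high above the table; the near end wall is lower (24 mm) with a pouring lip.
- orange_1_center (a point): Orange tablet: a flat disc 24 mm across and 8 mm thick, 10 to 15 g, lying flat on the tray's deck at the start. This point is the tablet's centre (4 mm above the deck).
- orange_2_center (a point): Orange tablet: a flat disc 24 mm across and 8 mm thick, 10 to 15 g, lying flat on the tray's deck at the start. This point is the tablet's centre (4 mm above the deck).
- orange_3_center (a point): Orange tablet: a flat disc 24 mm across and 8 mm thick, 10 to 15 g, lying flat on the tray's deck at the start. This point is the tablet's centre (4 mm above the deck).
- white_center (a point): White tablet: a flat disc 24 mm across and 8 mm thick, 10 to 15 g, lying flat on the tray's deck at the start. This point is the tablet's centre (4 mm above the deck). It stays where it is. The four tablets start in any order in four rows, near x = -69, -23, 23 and 69 mm of the tray, each at y between -45 and 40 mm.
- vial_center (a point): Amber glass vial with a blue cap, 23 mm across, 58 mm high, standing loose on the table to the left of the tray; its centre, half-way up. To be left alone.
- oximeter_center (a point): Blue and white finger oximeter, 33 x 58 x 30 mm, lying loose on the table to the left of the tray; its centre. To be left alone.
- blister: Blister pack of pills, 42 x 95 x 5 mm, lying loose on the table to the right of the trough; origin at its centre. To be left alone.
- orange_1: The same tablet as orange_1_center; origin at the centre of its underside.
- orange_2: The same tablet as orange_2_center; origin at the centre of its underside.
- orange_3: The same tablet as orange_3_center; origin at the centre of its underside.

How it is judged:
By the outcome, as a careful person would: the job done as asked, in the order asked, and still so for the second after the job is handed in, with the robot touching nothing.
It also fails if it takes over 51 s, if anything falls off the work surface, if the arm or the gripper's body presses on something with over 40 N, if the wrist force passes 120 N, or if a joint passes its speed limit or range.

## Working session

There is one attempt and no reset: what is moved stays moved. The work goes in short steps, Python scripts to look and compute and a shell command to move; the robot and the scene stay as the last step left them, time stands still between calls to the robot, and variables do not carry over. Pictures are saved under pics/ and viewed, about 8 in all and at most 12, crops included, and the job is handed in when it is done.

```bash
mkdir -p pics; cat > h.py <<'E'
import numpy as np, cv2
from workcell import env, grab_frame, camera_params, spotter
def snap(cam,fn):
    im=grab_frame(cam); cv2.imwrite('pics/'+fn,im[:,:,::-1]); return im
def w(cam,px,z):
    p=camera_params(cam); R=cv2.Rodrigues(np.array(p['rvec'],float))[0]; t=np.array(p['tvec'],float).ravel()
    u=cv2.undistortPoints(np.array(px,float).reshape(-1,1,2),np.array(p['K'],float),np.array(p['dist'],float)).reshape(-1,2)
    d=np.c_[u,np.ones(len(u))]@R; c=-R.T@t
    return c+d*((z-c[2])/d[:,2])[:,None]
E
python3 - <<'E'
from h import *
snap('top','a.png')
np.set_printoptions(precision=1,suppress=True)
for q,z in [('orange_1',34),('white_center',34),('tray',37),('vial_center',29),('oximeter_center',15),('blister',3)]:
    for r in spotter.trace(q,'top')[:5]:
        ys,xs=np.nonzero(r['region']); c=[xs.mean(),ys.mean()]
        print(q,round(r['conf'],2),r['box'],c,w('top',[c],z)[0])
        if q=='tray':
            b=cv2.boxPoints(cv2.minAreaRect(np.c_[xs,ys].astype(np.float32))); print(b,w('top',b,37))
print(env.state())
E
```

```text
orange_1 0.62 [270.7, 198.7, 11.3, 12.3] [np.float64(275.8918918918919), np.float64(202.02702702702703)] [568.3  38.8  34. ]
orange_1 0.59 [301.3, 176.2, 7.5, 11.2] [np.float64(304.96153846153845), np.float64(179.56410256410257)] [617.  -26.5  34. ]
tray 0.94 [241.1, 158.1, 122.1, 109.0] [np.float64(302.67739846424274), np.float64(211.97594597095014)] [544.5 -18.8  37. ]
[[242.6 165. ]
 [355.9 157.5]
 [363.  264.5]
 [249.7 272. ]] [[ 652.6  110.4   37. ]
 [ 663.7 -141.2   37. ]
 [ 428.6 -143.2   37. ]
 [ 418.9   97.6   37. ]]
tray 0.52 [299.3, 173.1, 9.6, 13.3] [np.float64(305.0), np.float64(179.22772277227722)] [617.1 -26.4  37. ]
[[300. 174.]
 [310. 174.]
 [310. 184.]
 [300. 184.]] [[629.1 -15.8  37. ]
 [628.6 -37.9  37. ]
 [606.1 -37.   37. ]
 [606.6 -15.1  37. ]]
vial_center 0.41 [215.5, 189.7, 14.0, 12.0] [np.float64(222.36486486486487), np.float64(195.82432432432432)] [586.  156.3  29. ]
vial_center 0.39 [244.4, 157.9, 118.8, 109.9] [np.float64(302.67456382001836), np.float64(212.05674931129477)] [545.5 -19.3  29. ]
oximeter_center 0.65 [205.5, 227.8, 31.5, 22.5] [np.float64(222.0989847715736), np.float64(238.16243654822335)] [494.  158.8  15. ]
oximeter_center 0.27 [302.4, 176.9, 3.9, 7.5] [np.float64(305.046875), np.float64(179.234375)] [622. -28.  15.]
blister 0.98 [354.3, 176.7, 41.5, 21.2] [np.float64(375.3880389429764), np.float64(188.00417246175243)] [ 600.3 -188.     3. ]
{'time_s': 0.35, 'qpos': array([-67.2,  18.3,  89.7,   0. ,  72. ,  -1.1]), 'qvel': array([ 0. , -0. , -0.1,  0.1,  0.1,  0. ]), 'effort': array([  0. , -41.2, -23.2,   0.1,   0. ,  -0. ]), 'ee_pos': array([ 233.3, -525.5,  213.8]), 'ee_rot': array([-180. ,   -0. ,   23.9]), 'force': array([-0.3,  0.2,  0.2]), 'torque': array([-0.,  0., -0.]), 'gripper_width': 91.4325936829439}
```

View pics/a.png

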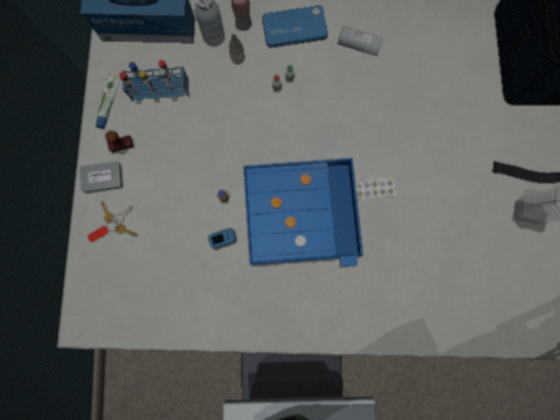

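The top view shows the tray at about (303,212). The oranges are at (306,179), (276,202) and (290,222), and the white tablet is in the nearest row at (300,241). I'll go over the tray for a closer wrist view, closing the fingers on the way.

```bash
python3 -m jog '0 0 -1 1.2 2.2 1 0; 0 0 -2 2.4 4.4 2 0; 0 0 -3 3.6 6.6 3 0; 0 0 -4 4.8 8.8 4 0; 0 0 -4.2 6 11 4 0'; python3 -m jog '0 0 0 1 2 0 0; 0 0 0 2 4 0 0; 0 0 0 3 6 0 0;0 0 0 3.5 8 0 0; 0 0 0 3.5 9 0 0'; python3 -m jog '0 0 0 0 0 0 0;0 0 0 0 0 0 0;0 0 0 0 0 0 0'
python3 - <<'E'
from h import *
np.set_printoptions(precision=1,suppress=True)
s=env.state();print(s['time_s'],s['ee_pos'],s['ee_rot'],s['gripper_width'])
im=snap('wrist','b.png')
for q,z in [('orange_1',38),('white_center',38),('tray',37)]:
    for r in spotter.trace(q,'wrist')[:5]:
        ys,xs=np.nonzero(r['region']); c=[xs.mean(),ys.mean()]
        print(q,round(r['conf'],2),r['box'],c,w('wrist',[c],z)[0])
E
```

```text
time_s: 0.98
ee_pos: [375.5, -265.9, 314.1]
ee_rot: [179.9, -0.2, 2.8]
force: [1.1, -0.2, -0.6]
gripper_width: 44.3
time_s: 1.6
ee_pos: [462.3, -39.7, 312.1]
ee_rot: [-180.0, 0.0, 3.1]
force: [1.3, -0.9, 0.0]
gripper_width: 0.4
time_s: 1.98
ee_pos: [461.7, -43.1, 312.3]
ee_rot: [180.0, -0.0, 2.8]
force: [-0.1, 0.3, 1.0]
gripper_width: 0.4
1.975 [461.7 -43.1 312.3] [180.   -0.    2.8] 0.3580321333293095
orange_1 0.59 [233.7, 111.5, 18.2, 16.0] [np.float64(242.9041095890411), np.float64(120.42123287671232)] [522.9   7.8  38. ]
orange_1 0.53 [210.6, 69.4, 21.8, 25.0] [np.float64(219.20604395604394), np.float64(81.56593406593407)] [565.9  36.5  38. ]
white_center 0.85 [249.0, 147.8, 20.6, 12.9] [np.float64(259.125), np.float64(154.97972972972974)] [482.7 -12.9  38. ]
tray 0.86 [156.5, 0.0, 217.3, 204.2] [np.float64(267.3226851483045), np.float64(93.02148224859927)] [555.8 -19.8  37. ]
tray 0.73 [233.5, 109.5, 19.4, 20.7] [np.float64(242.89403973509934), np.float64(120.41390728476821)] [522.9   8.2  37. ]
```

View pics/b.png

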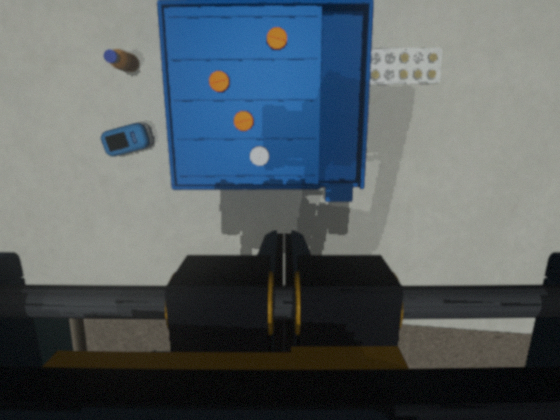

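The wrist view shows oranges at (277,38), (219,81) and (243,121), white at (259,156), and the open deck edge near column 320. Next I'll compute tray-frame coordinates.

```bash
python3 - <<'E'
from h import *
np.set_printoptions(precision=1,suppress=True)
im=cv2.imread('pics/b.png'); hsv=cv2.cvtColor(im,cv2.COLOR_BGR2HSV)
mo=cv2.inRange(hsv,(5,140,110),(22,255,255)); mw=cv2.inRange(hsv,(0,0,140),(180,50,255))
T=[]
for m in (mo,mw):
    m[:, :175]=0; m[:,318:]=0; m[185:]=0
    n,l,st,c=cv2.connectedComponentsWithStats(m)
    for i in range(1,n):
        if st[i,4]>100: T.append(w('wrist',[c[i]],37)[0]); print(c[i],st[i],T[-1])
cn=w('wrist',[(160,3),(372,1),(364,189),(172,189)],37); de=w('wrist',[(322,6),(319,186)],30)
print(cn,de)
# top-outer: x -109..109; y 96..-148
P=np.array([(109,96),(109,-148),(-109,-148),(-109,96)],float)
A,_=cv2.estimateAffinePartial2D(P,cn[:,:2]); print('scale',np.hypot(A[0,0],A[1,0]))
a=np.arctan2(A[1,0],A[0,0]); R=np.array([[np.cos(a),-np.sin(a)],[np.sin(a),np.cos(a)]]); o=cn[:,:2].mean(0)-R@P.mean(0)
print('yaw',np.degrees(a),'o',o,'edge',(de[:,:2]-o)@R,'cn',(cn[:,:2]-o)@R)
for t in T: print('tray',(t[:2]-o)@R)
np.savez('tray.npz',R=R,o=o)
E
```

```text
[276.5  37.9] [268  28  18  21 307] [616.7 -27.8  37. ]
[218.7  81. ] [210  72  18  19 279] [566.6  37.6  37. ]
[243.3 120.5] [235 112  18  18 261] [522.9   7.7  37. ]
[259.1 155.6] [250 147  19  18 271] [481.8 -12.6  37. ]
[[ 647.2  104.4   37. ]
 [ 661.  -132.7   37. ]
 [ 446.8 -146.    37. ]
 [ 434.6   95.7   37. ]] [[654.5 -77.7  30. ]
 [446.3 -89.8  30. ]]Traceback (most recent call last):
  File "<stdin>", line 15, in <module>
cv2.error: OpenCV(4.12.0) /io/opencv/modules/calib3d/src/ptsetreg.cpp:1108: error: (-215:Assertion failed) count >= 0 && to.checkVector(2) == count in function 'estimateAffinePartial2D'
```

```bash
python3 - <<'E'
from h import *
np.set_printoptions(precision=1,suppress=True)
cn=np.array([[647.2,104.4],[661,-132.7],[446.8,-146],[434.6,95.7]]);de=np.array([[654.5,-77.7],[446.3,-89.8]])
T=np.array([[616.7,-27.8],[566.6,37.6],[522.9,7.7],[481.8,-12.6]])
P=np.array([(109,96),(109,-148),(-109,-148),(-109,96)],float)
A,_=cv2.estimateAffinePartial2D(P,cn); print('scale',np.hypot(A[0,0],A[1,0]))
a=np.arctan2(A[1,0],A[0,0]); R=np.array([[np.cos(a),-np.sin(a)],[np.sin(a),np.cos(a)]]); o=cn.mean(0)-R@P.mean(0)
print('yaw',np.degrees(a),'o',o,'edge',(de-o)@R,'cn',(cn-o)@R,'T',(T-o)@R)
np.savez('tray.npz',R=R,o=o)
for t in (T-o)@R:
    for y in (t[1]+34,-86): print(t, 'tcp y',y,'world',R@[t[0],y]+o)
E
```

```text
scale 0.9792358171803528
yaw 3.268937595951563 o [545.9   6.3] edge [[ 103.6  -90.1]
 [-104.9  -90.3]] cn [[ 106.7   92.2]
 [ 107.  -145.3]
 [-107.6 -146.4]
 [-106.    95.6]] T [[ 68.7 -38.1]
 [ 22.4  30.1]
 [-22.9   2.7]
 [-65.1 -15.2]]
[ 68.7 -38.1] tcp y -4.088417349139277 world [614.8   6.1]
[ 68.7 -38.1] tcp y -86 world [619.4 -75.6]
[22.4 30.1] tcp y 64.06200994560386 world [564.7  71.5]
[22.4 30.1] tcp y -86 world [573.2 -78.3]
[-22.9   2.7] tcp y 36.70255622456822 world [521.   41.6]
[-22.9   2.7] tcp y -86 world [528.  -80.9]
[-65.1 -15.2] tcp y 18.779222911430594 world [479.9  21.3]
[-65.1 -15.2] tcp y -86 world [485.8 -83.3]
```

```bash
python3 -m jog '0 0 0.1 1 1.5 -2 0;0 0 0.1 2 3 -4 0;0 0 0.1 2.4 3.5 -6 0;0 0 0.1 2.4 3.5 -8 0;0 0 0.1 2.4 3.5 -9.6 0'; python3 -m jog '0 0 0 0 0 0 0; 0 0 0 0 0 0 0;0 0 0 0 0 -0.8 0; 0 0 0 0 0 -1.2 0;0 0 0 0 0 -1.2 0'
```

```text
time_s: 2.8
ee_pos: [521.3, 45.4, 70.1]
ee_rot: [180.0, 0.1, 3.5]
force: [0.2, 0.4, -0.8]
gripper_width: 0.6
time_s: 3.42
ee_pos: [522.2, 45.3, 42.9]
ee_rot: [180.0, -0.0, 3.4]
force: [0.3, 0.4, -0.7]
gripper_width: 0.5
```

```bash
python3 -m jog '0 0 0 0 0 -0.42 0; 0 0 0 0 0 -0.42 0; 0 0 0 0 -0.3 -0.42 0; 0 0 0 0.02 -0.6 -0.42 0; 0 0 0 0.05 -0.9 -0.42 0'; python3 -m jog '0 0 0 0.02 -0.4 0 0; 0 0 0 0.04 -0.8 0 0; 0 0 0 0.06 -1.2 0 0; 0 0 0 0.08 -1.6 0 0; 0 0 0 0.1 -2 0 0'
python3 - <<'E'
from h import *
print(env.state()['ee_pos']);snap('wrist','c.png')
E
```

```text
time_s: 4.05
ee_pos: [523.2, 22.2, 32.0]
ee_rot: [180.0, -0.0, 3.4]
force: [0.6, 0.6, 0.4]
gripper_width: 0.5
time_s: 4.68
ee_pos: [525.6, -27.8, 31.8]
ee_rot: [180.0, 0.0, 3.4]
force: [0.2, -0.2, 0.5]
gripper_width: 0.7
[525.56157299 -27.78809621  31.75233784]
```

View pics/c.png

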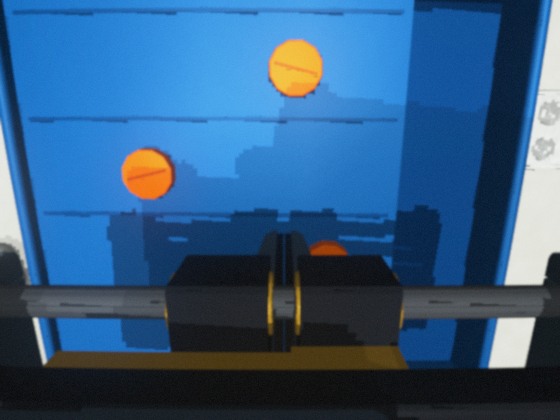

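The tablet at (327,262) sits directly in front of the fingers, so I'll keep pushing it over the edge.

```bash
python3 -m jog '0 0 0 0.02 -0.4 0 0; 0 0 0 0.04 -0.8 0 0; 0 0 0 0.06 -1.2 0 0; 0 0 0 0.08 -1.6 0 0; 0 0 0 0.1 -2 0 0';  python3 -m jog '0 0 0 0.02 -0.4 0 0; 0 0 0 0.02 -0.4 0 0;0 0 0 0.02 -0.4 1 0;0 0 0 0.02 -0.4 2 0;0 0 0 0.02 -0.4 2 0'
python3 -m jog '0 0 0 -0.2 0 0 0; 0 0 0 1 2 0 0; 0 0 0 1.4 4 0 0; 0 0 0 1.4 6 0 0; 0 0 0 1.4 6.2 0 0'
python3 -m jog '0 0 0 0 0 0 0; 0 0 0 0 0 0 0; 0 0 0 0 0 0 0'
python3 - <<'E'
from h import *
s=env.state();print(s['time_s'],s['ee_pos']);im=snap('top','d.png'); t=im[140:290,190:410]
cv2.imwrite('pics/d.png',cv2.resize(t,None,fx=3,fy=3,interpolation=cv2.INTER_CUBIC)[:,:,::-1])
E
```

```text
time_s: 5.35
ee_pos: [528.1, -77.8, 31.8]
ee_rot: [180.0, -0.0, 3.4]
force: [-0.5, -0.2, -0.5]
gripper_width: 0.6
time_s: 5.98
ee_pos: [529.9, -87.1, 83.4]
ee_rot: [179.9, -0.2, 3.5]
force: [0.9, 0.4, 0.3]
gripper_width: 0.7
time_s: 6.6
ee_pos: [562.2, 70.6, 80.2]
ee_rot: [-180.0, 0.2, 3.7]
force: [0.1, -0.1, 0.8]
gripper_width: 0.1
time_s: 6.98
ee_pos: [563.4, 66.7, 81.7]
ee_rot: [180.0, 0.0, 3.3]
force: [-0.3, 0.2, -0.4]
gripper_width: 0.4
6.975 [563.41619758  66.74641754  81.67356213]
```

View pics/d.png

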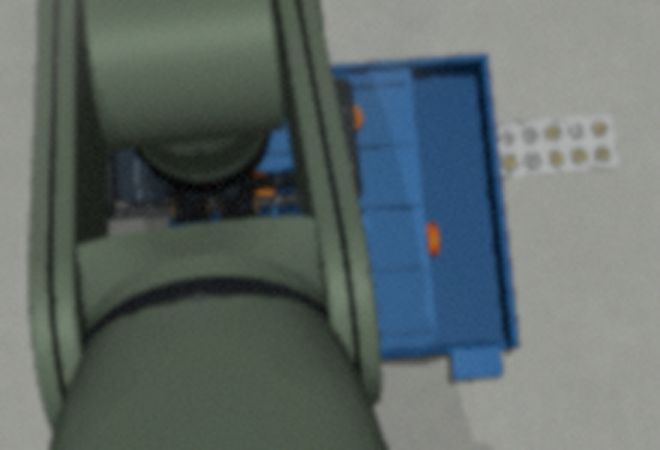

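The first tablet now shows past the deck edge at (433,240) in the crop, in the trough. On to the second row.

```bash
python3 -m jog '0 0 0 0.06 0.1 -0.6 0; 0 0 0 0.06 0.1 -1.2 0; 0 0 0 0.06 0.1 -1.7 0; 0 0 0 0.06 0.1 -1.98 0; 0 0 0 0.06 0.1 -1.98 0'; python3 -m jog '0 0 0 0.02 -0.3 0 0; 0 0 0 0.03 -0.6 0 0; 0 0 0 0.05 -1 0 0; 0 0 0 0.08 -1.4 0 0; 0 0 0 0.1 -1.8 0 0'; python3 -m jog '0 0 0 0.02 -0.4 0 0; 0 0 0 0.04 -0.8 0 0; 0 0 0 0.06 -1.2 0 0; 0 0 0 0.08 -1.6 0 0; 0 0 0 0.1 -2 0 0'
python3 - <<'E'
from h import *
print(env.state()['ee_pos']);snap('wrist','e.png')
E
```

```text
time_s: 7.65
ee_pos: [564.9, 70.4, 31.7]
ee_rot: [180.0, 0.1, 3.4]
force: [-0.3, 0.1, 0.1]
gripper_width: 0.2
time_s: 8.28
ee_pos: [567.7, 24.6, 32.4]
ee_rot: [180.0, -0.0, 3.4]
force: [0.5, -0.0, 0.2]
gripper_width: 0.7
time_s: 8.9
ee_pos: [570.1, -25.2, 32.3]
ee_rot: [180.0, -0.0, 3.4]
force: [0.4, 1.0, -0.4]
gripper_width: 0.4
[570.09292345 -25.21831382  32.27109771]
```

View pics/e.png

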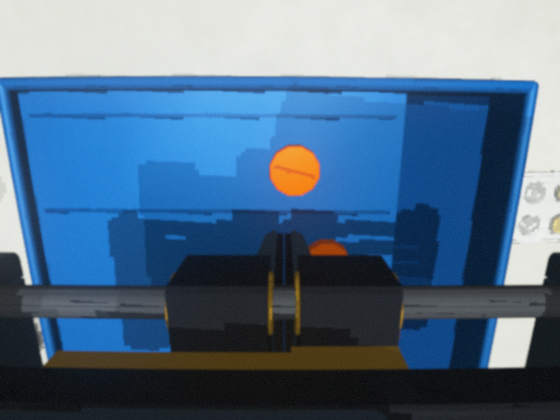

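The second tablet at (327,260) is tracking the fingers. I'll finish this push and then set up the far row.

```bash
python3 -m jog '0 0 0 0.02 -0.4 0 0; 0 0 0 0.04 -0.8 0 0; 0 0 0 0.06 -1.2 0 0; 0 0 0 0.08 -1.6 0 0; 0 0 0 0.1 -2 0 0';  python3 -m jog '0 0 0 0.02 -0.45 0 0; 0 0 0 0.02 -0.45 0 0;0 0 0 0.02 -0.45 1 0;0 0 0 0.02 -0.45 2 0;0 0 0 0.02 -0.45 2 0'
python3 -m jog '0 0 0 0.5 1.5 0 0; 0 0 0 1 3 0 0; 0 0 0 1.6 3.9 0 0; 0 0 0 1.6 3.9 0 0; 0 0 0 1.6 3.9 -0.8 0'
```

```text
time_s: 9.57
ee_pos: [572.6, -75.3, 32.3]
ee_rot: [180.0, -0.0, 3.4]
force: [-0.3, 0.1, -0.3]
gripper_width: 0.3
time_s: 10.2
ee_pos: [574.5, -85.8, 84.1]
ee_rot: [179.9, -0.2, 3.5]
force: [0.6, -0.3, -0.0]
gripper_width: 0.6
time_s: 10.82
ee_pos: [613.4, 11.4, 62.4]
ee_rot: [180.0, -0.1, 3.5]
force: [-0.3, 0.2, -0.2]
gripper_width: 0.6
```

```bash
python3 -m jog '0 0 0 0.05 0 -0.5 0; 0 0 0 0.05 0 -1 0; 0 0 0 0.05 0 -1.2 0; 0 0 0 0.05 0 -1.2 0; 0 0 0 0.06 -0.3 -1.2 0'; python3 -m jog '0 0 0 0.02 -0.3 0 0; 0 0 0 0.04 -0.7 0 0; 0 0 0 0.06 -1.1 0 0; 0 0 0 0.08 -1.5 0 0; 0 0 0 0.1 -1.9 0 0'; python3 -m jog '0 0 0 0.02 -0.4 0 0; 0 0 0 0.04 -0.8 0 0; 0 0 0 0.06 -1.2 0 0; 0 0 0 0.08 -1.6 0 0; 0 0 0 0.08 -1.65 0 0'; python3 -m jog '0 0 0 0 0 0 0; 0 0 0 0 0 1 0;0 0 0 0 0 2 0;0 0 0 -2 0.5 4 0;0 0 0 -4 1 6 0'; python3 -m jog '0 0 0 -2 0 2 0;0 0 0 -2 0 3 0;0 0 0 -2 0 4 0;0 0 0 -2 0 4 0;0 0 0 -2 0 4 0'
python3 - <<'E'
from h import *
print(env.state()['ee_pos'],env.state()['time_s']);snap('wrist','f.png')
E
```

```text
time_s: 11.45
ee_pos: [615.0, 4.2, 32.8]
ee_rot: [180.0, -0.1, 3.5]
force: [-0.1, -0.5, 0.5]
gripper_width: 0.3
time_s: 12.08
ee_pos: [617.1, -44.1, 32.3]
ee_rot: [180.0, 0.0, 3.4]
force: [-1.3, -0.3, 0.7]
gripper_width: 0.6
time_s: 12.7
ee_pos: [619.1, -85.3, 32.3]
ee_rot: [180.0, -0.0, 3.4]
force: [0.6, 0.9, 0.3]
gripper_width: 0.3
time_s: 13.32
ee_pos: [530.9, -62.1, 170.0]
ee_rot: [-180.0, 0.0, 3.5]
force: [0.2, -0.5, 0.4]
gripper_width: 0.6
time_s: 13.95
ee_pos: [481.4, -62.5, 268.1]
ee_rot: [-180.0, 0.1, 3.5]
force: [0.9, 0.9, 1.3]
gripper_width: 0.9
[481.43831715 -62.51573126 268.09955495] 13.95
```

View pics/f.png

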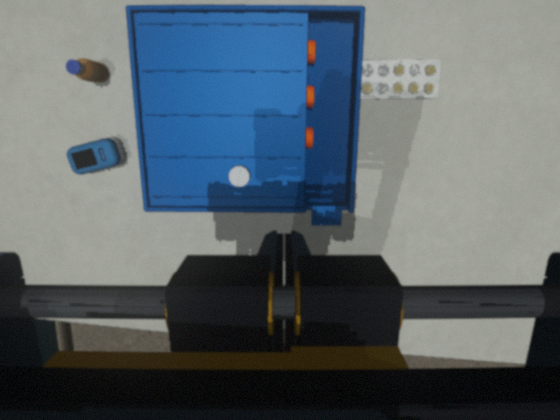

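All three oranges show as thin slivers, at (311,52), (310,97) and (309,137) along the trough side of the deck edge. White is unmoved. I'll zoom in to see how they are lying.

```bash
python3 - <<'E'
from h import *
np.set_printoptions(precision=1,suppress=True)
d=np.load('tray.npz')
for p in [(311,52),(310,97),(309,137)]:
    print([(w('wrist',[p],z)[0][:2]-d['o'])@d['R'] for z in (10,18,30)])
print('white',[(w('wrist',[(239,176)],37)[0][:2]-d['o'])@d['R']])
im=grab_frame('scene')
a=cv2.imread('pics/f.png')[10:210,270:370]
a=cv2.resize(a,(300,600),interpolation=cv2.INTER_CUBIC)
r=spotter.look_for('tray','scene'); print(r[0]); x,y,ww,hh=[int(v) for v in r[0]['box']]
b=im[max(y-10,0):y+hh+10,max(x-10,0):x+ww+10,::-1]; k=min(500/b.shape[1],600/b.shape[0]); b=cv2.resize(b,None,fx=k,fy=k,interpolation=cv2.INTER_CUBIC)
c=np.zeros((600,800,3),np.uint8); c[:,:300]=a; c[:b.shape[0],300:300+b.shape[1]]=b; cv2.imwrite('pics/g.png',c)
E
```

```text
[array([ 68.6, -95.6]), array([ 67.4, -95. ]), array([ 65.6, -94.2])]
[array([ 20.9, -95.5]), array([ 20.5, -94.9]), array([ 20.1, -94.1])]
[array([-23.9, -95.3]), array([-23.4, -94.8]), array([-22.6, -93.9])]
white [array([-65.5, -15.8])]
{'box': [313.0, 219.8, 14.9, 11.1], 'conf': 0.2}
```

View pics/g.png

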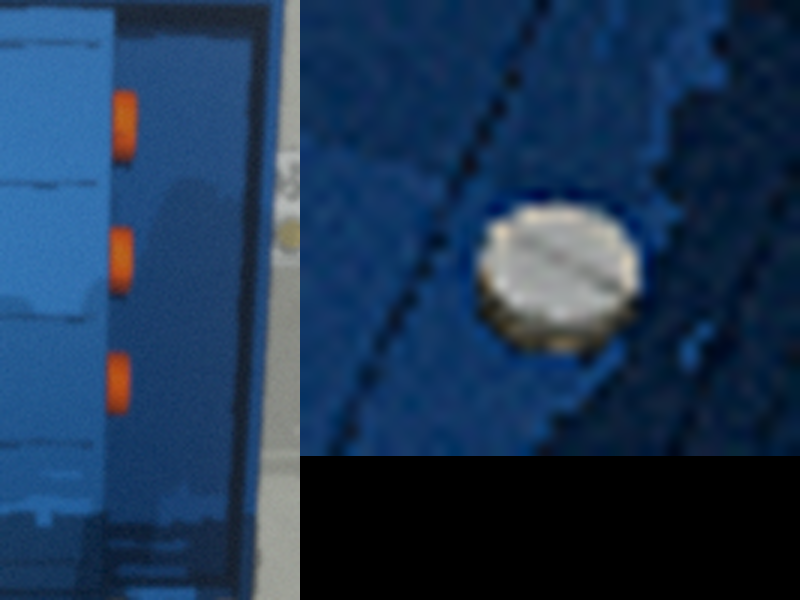

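The three tablets stand on edge against the deck wall: fully inside the trough (tray y about -95), tops at or below deck level, unmoved for seconds. Touching them again would only add risk, so I'm handing in.

```bash
python3 -c "
from workcell import env
print(env.state()['time_s']); print(env.job_done())"
```

```text
14.1
the job is handed in; nothing more can be done
None
```

All three orange tablets are in the trough. I pushed each one along its own row with the closed fingers, with the tips about 2 mm above the deck, and handed the job in at 14.1 s of the 51 s allowed.

**Tablets:** in the last wrist picture the three are past the deck edge, at tray x of about 68, 21 and -23 mm and y of about -95 mm. They are not lying flat: they stand on edge against the deck wall. I left them that way because they appeared stable and touching them again could only have made things worse.

**Left alone:** the white tablet is within 1 mm of where it started. The vial, oximeter and blister pack looked undisturbed, but I judged those by eye only. The measured force at the end of each move stayed under 2 N.

**Failed check:** the scene-camera close-up showed only the white tablet, because the network's tray box was wrong (confidence 0.2). The final check of the orange tablets therefore rests on the wrist picture alone.

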